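# Triage two dead glue-gun packs by feeling the dock's hidden toggles

## Robot

A 7-joint arm with a two-finger parallel gripper is mounted at the origin on the work surface. World frame = base frame: x ahead of the robot, y to its left, z up, the work surface at z = 0. Lengths are in m, angles in rad, forces in N, time in s.
With the tool pointing down it reaches from about 0.375 to 0.925 m from the base axis. Payload 3.1 kg.
Tool frame: the origin (TCP) lies at the centre of the arm's flange, where the gripper is bolted on; the fingertips stand 173 mm ahead of it and the grasp point (between the pads) lies 155 mm ahead of it; z points along the fingers, y is the line along which they close (so a half turn about z gives the same grasp; the last joint's range is limited). The gripper opens to 85 mm and grips with 20 to 120 N. Pads are 22 mm wide; open, the fingers measure 114 mm over their backs; the gripper's body (76 mm by 85 mm) begins 54 mm behind the grasp point. The pads swing forward as they close: fully open they stand 13 mm farther back than shut.
Start: joints at [-1.355, 0.383, 0.044, 1.598, -0.018, 1.161, -0.05], TCP at [0.201, 0.618, 0.405] pointing down, gripper open.
Joint ranges: [-2.61, 2.61], [-0.41, 2.15], [-1.48, 1.57], [0, 2.5], [-1.57, 4.71], [0.05, 1.97], [-2.85, 2.85]. Speed limits (rad/s): [2.79, 2.79, 3.14, 3.14, 3.14, 3.14, 3.14].

## Interface

Orientations are given as a 3x3 rotation matrix whose columns are the frame's x, y, z axes.
In Python, from plant import robot gives the robot as it stands. Calls block until the motion is done:
- robot.move_pose(position, orientation): joint-space move of the TCP to a pose.
- robot.movel(position, frame=None, max_speed=0.15, guard=None): straight line of the TCP; frame=None keeps the orientation; max_speed is the mean speed in m/s. With guard (N) it stops when the force on the tool has changed by that much, and returns True; else False.
- robot.move_j(angles): joint-space move.
- robot.gripper_to(opening): opening from 0.0 (shut) to 1.0 (fully open); the grip force is fixed at half the most; returns when the fingers have stopped.
- robot.hold(seconds).
- robot.inverse_kinematics(position, orientation): joint angles nearest the present ones, or None.
- robot.capture(name): name is "scene" or "top" or "wrist"; returns the picture (480x640x3 uint8, blue, green, red); there is no depth.
- robot.get_calibration(name): a dict with "intrinsics" (3x3 intrinsics, pixels), "rvec" (rotation vector, rad) and "tvec" (3), from world to camera coordinates, as OpenCV has them. Camera axes: x right, y down, z forward; pixel columns grow to the right and rows downward; lengths in m; the calibration is good to about 2 mm. The wrist camera is an equidistant fisheye: a pixel r from the principal point sees the ray r / f radians off the axis. A picture is of the moment at which its call begins: read the wrist's pose just before it. get_calibration takes no time and is no camera call; for the wrist camera it gives the pose at the moment of the call.
A pose or a line that the arm cannot do raises robot.IKError and nothing moves.
- robot.sign_off(): hands the job in, once; it reports no verdict.
Readings, each from a call of its own:
- robot.read_t(): time.
- robot.read_joints(): joint angles.
- robot.read_qd(): joint speeds.
- robot.read_joint_efforts(): joint torques, N m.
- robot.read_ee_pos(): TCP position.
- robot.read_orientation(): TCP orientation.
- robot.read_wrist_force(): force on the tool from outside, world axes, zero at the start.
- robot.read_moment(): the same for the moment, N m.
- robot.read_grip_width(): opening from 0.0 (shut) to 1.0 (fully open).
Only numpy, scipy, OpenCV 4.12 (cv2) and the standard library are available. Lean on these libraries where they do the work, as an engineer would, in place of code of your own. Each camera call takes 0.05 s, during which the arm holds its last target. There are 200 camera calls.

## Task

The orange and the yellow battery pack came off the charging dock flat, perhaps only because their bay was switched off: feel under the dock's hood for each bay's toggle (left for orange, right for yellow; on is leaning to the left as the robot sees it) and flip it on if it is off, but never switch off one that is already on. Stand the pack whose toggle you found off upright in the green tray, as good, and the pack whose toggle was already on upright in the red tray, for repair; they may both belong in the same tray. Leave everything else where it is.

Things in the scene. Friction and masses are not known exactly. Their poses are not given: they have to be found in the camera images.
- dock: Grey charging dock, fixed, 276 mm wide (y), x -45 to +115 mm, 118 mm high. Origin on the table midway between the toggle pivots; -x is its open front (robot side), +y its left seen from the robot, z up. Flat base 35 mm high over the whole footprint; hood above it: roof, two side cheeks and a back body from x = +65 mm. An orange-framed bay on the roof's left, a yellow one on its right.
- roof_edge (a point): Middle of the lower front edge of the dock's roof, 12 mm in front of the toggle pivots, 110 mm above the table; the roof is 8 mm thick. The cheeks also start at this x; their inner faces are 130 mm either side. Under the roof, only the two toggles stand on the base. Fingers tilted about 40 to 45 degrees, pointing forward and down, reach them beneath this edge.
- left_pivot (a point): Pivot of the left toggle (orange bay and pack), 35 mm up, dock axes. Black bat toggle, stem 8 mm thick, tips in the dock's y-z plane; ball end (radius 6 mm) centred 27 mm above the pivot, 13 mm to -y when OFF, 13 mm to +y when ON. Stops at both ends, snaps over the middle; some 2.5 N sideways at the ball starts it. Random at the start, hidden by the hood and not reported: feel it.
- right_pivot (a point): Pivot of the right toggle (yellow bay and pack), 35 mm up, dock axes. Black bat toggle, stem 8 mm thick, tips in the dock's y-z plane; ball end (radius 6 mm) centred 27 mm above the pivot, 13 mm to -y when OFF, 13 mm to +y when ON. Stops at both ends, snaps over the middle; some 2.5 N sideways at the ball starts it. Random at the start, hidden by the hood and not reported: feel it.
- orange_pack: Battery pack of a cordless glue gun: black block 70 x 40 x 50 mm high (x long, y wide), 160 g, its top 10 mm orange (66 x 37 mm) with two brass contacts. Origin at the centre of its underside, z up. Served by the left toggle.
- yellow_pack: Battery pack of a cordless glue gun: black block 70 x 40 x 50 mm high (x long, y wide), 160 g, its top 10 mm yellow (66 x 37 mm) with two brass contacts. Origin at the centre of its underside, z up. Served by the right toggle.
- green_tray: Green plastic tray fixed to the table, 140 x 200 x 18 mm high (x short, y long); walls and floor 4 mm thick; room for both packs side by side along y. Origin at the centre of its underside, z up. For packs whose toggle was found off.
- red_tray: Red plastic tray fixed to the table, 140 x 200 x 18 mm high (x short, y long); walls and floor 4 mm thick; room for both packs side by side along y. Origin at the centre of its underside, z up. For packs whose toggle was already on.
- grey_pack: Battery pack of a cordless glue gun: black block 70 x 40 x 50 mm high (x long, y wide), 160 g, its top 10 mm grey (66 x 37 mm) with two brass contacts. Origin at the centre of its underside, z up. A spare that is not part of the job: leave it.
Mind the look-alikes: they are no part of the job. Leave any blue look-alike of the orange_pack alone.

How it is judged:
At the end, for the whole second after the job is handed in: Both toggles on (ball over 8 mm to the +y side of its pivot). Orange pack (left toggle) and yellow pack (right) each upright (0.15 rad), at rest on a tray floor, centre within 50 mm in x and 80 mm in y of the tray's: green if its toggle was off at the start, red if it was on (y of left_toggle_c0 in the frame of dock above 0.06 m and ((distance of left_toggle_c0 from where it was at the start of the episode above 0.0135 m and x of orange_pack in the frame of green_tray between -0.05 and 0.05 m and y of orange_pack in the frame of green_tray between -0.08 and 0.08 m and z of orange_pack in the frame of green_tray below 0.009 m and angle between orange_pack's own z axis and vertical below 0.15 rad and linear speed of orange_pack below 0.02 m/s) or (distance of left_toggle_c0 from where it was at the start of the episode below 0.0135 m and x of orange_pack in the frame of red_tray between -0.05 and 0.05 m and y of orange_pack in the frame of red_tray between -0.08 and 0.08 m and z of orange_pack in the frame of red_tray below 0.009 m and angle between orange_pack's own z axis and vertical below 0.15 rad and linear speed of orange_pack below 0.02 m/s)) and y of right_toggle_c0 in the frame of dock above -0.044 m and ((distance of right_toggle_c0 from where it was at the start of the episode above 0.0135 m and x of yellow_pack in the frame of green_tray between -0.05 and 0.05 m and y of yellow_pack in the frame of green_tray between -0.08 and 0.08 m and z of yellow_pack in the frame of green_tray below 0.009 m and angle between yellow_pack's own z axis and vertical below 0.15 rad and linear speed of yellow_pack below 0.02 m/s) or (distance of right_toggle_c0 from where it was at the start of the episode below 0.0135 m and x of yellow_pack in the frame of red_tray between -0.05 and 0.05 m and y of yellow_pack in the frame of red_tray between -0.08 and 0.08 m and z of yellow_pack in the frame of red_tray below 0.009 m and angle between yellow_pack's own z axis and vertical below 0.15 rad and linear speed of yellow_pack below 0.02 m/s))); the robot touches nothing.
It fails at once if the left toggle, found on, is switched off (distance of left_toggle_c0 from where it was at the start of the episode above 0.0135 m and y of left_toggle_c0 in the frame of dock below 0.048 m).
It fails at once if the right toggle, found on, is switched off (distance of right_toggle_c0 from where it was at the start of the episode above 0.0135 m and y of right_toggle_c0 in the frame of dock below -0.056 m).
It fails at once if the grey-topped pack is pushed more than 30 mm from its place (distance of grey_pack from where it was at the start of the episode above 0.03 m).
It fails at once if a glue gun, the bowl, the white housing or the screwdriver is pushed more than 40 mm from its place (distance of any of gun_a_c0, gun_b_c0, bowl_c0, cap_c0, driver_c0 from where it was at the start of the episode above 0.04 m).
It also fails if it takes over 69 s, if anything falls off the work surface, if the arm or the gripper's body presses on something with over 40 N, if the wrist force passes 120 N, or if a joint passes its speed limit or range.

## Working session

There is one attempt and no reset: what is moved stays moved. The work goes in short steps, each a Python script; the robot and the scene stay as the last script left them, time stands still between calls to the robot, and variables do not carry over. Pictures are saved under pics/ and viewed, on a budget of 10 in all, crops included, one or two more only if the job needs it, and the job is handed in when it is done.

```bash
ls; mkdir -p pics
python3 - <<'E'
from plant import robot
import cv2,numpy as np
for n in("scene","top"):
    im=robot.capture(n); cv2.imwrite(f"pics/{n}0.png",im)
    c=robot.get_calibration(n); print(n,c)
    R=cv2.Rodrigues(np.array(c["rvec"],float))[0]; print("campos",-R.T@np.array(c["tvec"]).ravel())
print(robot.read_t(),robot.read_orientation(),robot.read_ee_pos())
E
```

```text
pics
scene {'intrinsics': array([[575.60589401,   0.        , 329.22187052],
       [  0.        , 575.60589401, 253.39437931],
       [  0.        ,   0.        ,   1.        ]]), 'rvec': array([ 1.10161149,  2.25490957, -1.15318035]), 'tvec': array([ 0.30410119, -0.13506396,  1.60967047])}
campos [1.25721948 0.63052447 0.85064499]
top {'intrinsics': array([[437.26270558,   0.        , 326.46894204],
       [  0.        , 437.26270558, 239.57173969],
       [  0.        ,   0.        ,   1.        ]]), 'rvec': array([ 2.13109651, -2.14847076,  0.10123156]), 'tvec': array([0.01797228, 0.47932417, 0.99779059])}
campos [ 0.34833319 -0.01946079  1.05068835]
0.1 [[-9.51179189e-01  3.08638538e-01 -6.35217536e-04]
 [ 3.08639172e-01  9.51176390e-01 -2.31026970e-03]
 [-1.08834338e-04 -2.39353347e-03 -9.99997130e-01]] [0.20050029 0.61784522 0.40339345]
```

View pics/top0.png

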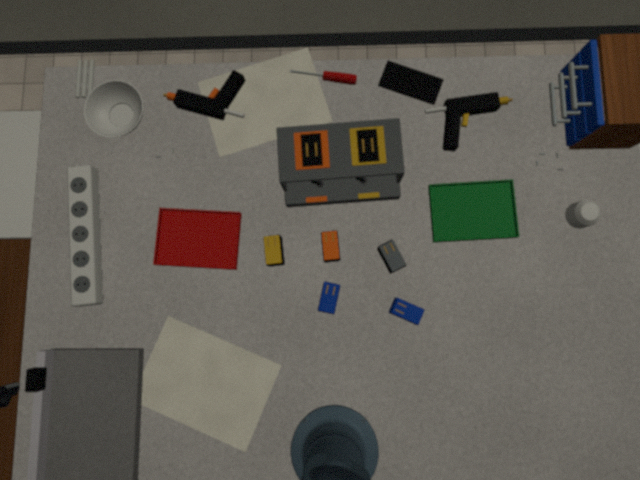

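View pics/scene0.png

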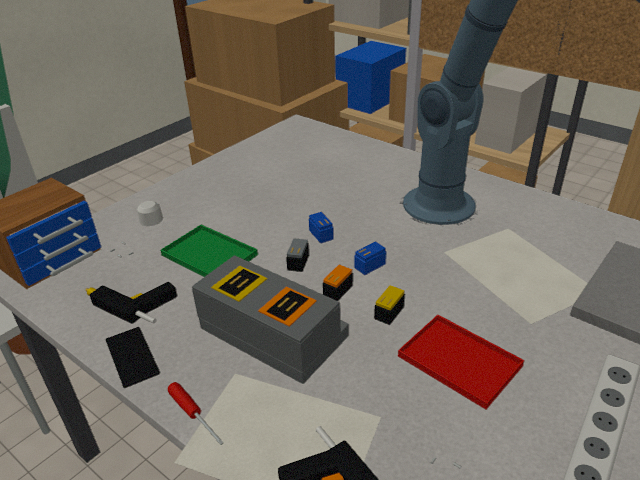

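The top view (up is +x, left is +y) shows:
- **Dock:** around (340,160), with its open front facing down and dark stubs at about (317,183) and (362,180).
- **Trays:** red at (198,239), green at (474,211).
- **Packs:** yellow (274,250), orange (331,246), grey (391,256). Two blue look-alikes are below them.

I'll enlarge the working area.

Run:
```python
import cv2,numpy as np
im=cv2.imread("pics/top0.png")
a=cv2.resize(im[110:215,270:410],None,fx=5.7,fy=5.7,interpolation=cv2.INTER_CUBIC)
a=cv2.convertScaleAbs(a,alpha=1.6,beta=10)
print(a.shape);cv2.imwrite("pics/dock.png",a)
b=cv2.resize(im[220:280,255:415],None,fx=5,fy=5,interpolation=cv2.INTER_CUBIC)
b=cv2.convertScaleAbs(b,alpha=1.6,beta=10)
print(b.shape);cv2.imwrite("pics/packs.png",b)
```

```text
(598, 798, 3)
(300, 800, 3)
```

View pics/dock.png

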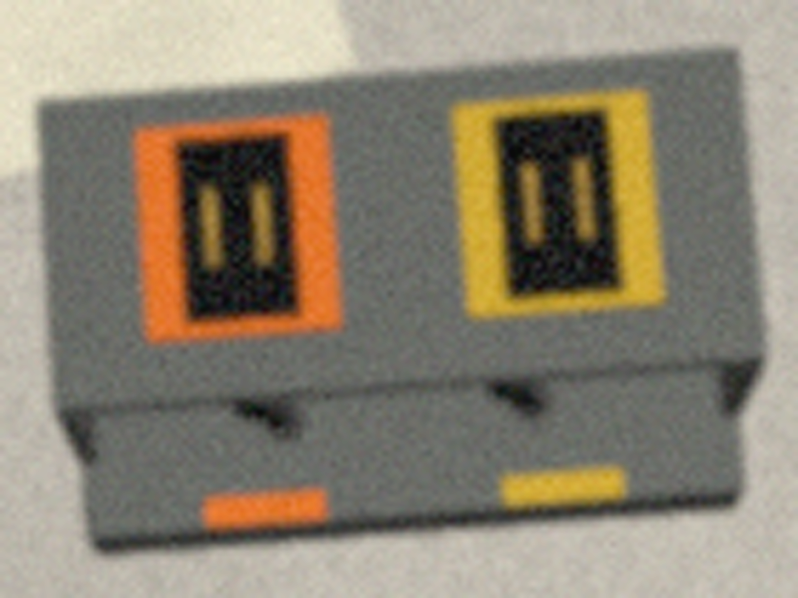

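View pics/packs.png

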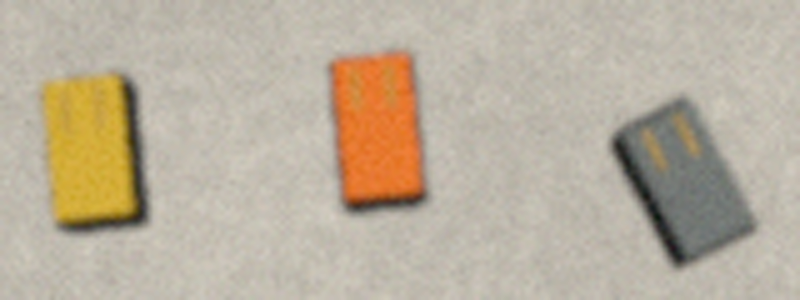

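```bash
cat > loc.py <<'E'
import cv2,numpy as np
from scipy.optimize import least_squares
from plant import robot
c=robot.get_calibration("top");K=c["intrinsics"];rv=c["rvec"];tv=c["tvec"]
R=cv2.Rodrigues(rv)[0]
def proj(P): return cv2.projectPoints(np.array(P,float).reshape(-1,3),rv,tv,K,None)[0].reshape(-1,2)
def tw(P,x,y,a):
    P=np.array(P,float).reshape(-1,3);s,k=np.sin(a),np.cos(a)
    return np.c_[x+k*P[:,0]-s*P[:,1],y+s*P[:,0]+k*P[:,1],P[:,2]]
def fit(P,px,x0):
    r=least_squares(lambda v:(proj(tw(P,*v))-px).ravel(),x0)
    return r.x,np.abs(r.fun).max()
def rect(lx,ly,z): # back-left, back-right, front-right, front-left
    return [(lx/2,ly/2,z),(lx/2,-ly/2,z),(-lx/2,-ly/2,z),(-lx/2,ly/2,z)]
E
python3 - <<'E'
from loc import *
D=[(.115,.138,.118),(.115,-.138,.118),(-.012,-.138,.118),(-.012,.138,.118),(-.045,.138,.035),(-.045,-.138,.035)]
px=np.array([(40,100),(738,48),(765,360),(60,412),(95,540),(740,498)])/5.7+[270,110]
d,e=fit(D,px,[.6,0,0]);print("dock",d,e)
for n,q in dict(yellow=[(42,83),(122,74),(137,215),(57,224)],orange=[(332,60),(410,53),(424,195),(346,203)],grey=[(613,133),(685,97),(756,228),(682,263)]).items():
    print(n,fit(rect(.066,.037,.05),np.array(q)/5+[255,220],[.3,0,.0]))
for n,q in dict(red=[(161,208),(241,212),(238,269),(155,265)],green=[(429,185),(512,180),(518,237),(434,242)]).items():
    print(n,fit(rect(.14,.2,.018),np.array(q),[.3,0,0]))
for y0 in(.052,-.052):
  for s in(1,-1):
    print(y0,s,((proj(tw([(0,y0,.035),(0,y0+s*.013,.062)],*d))-[270,110])*5.7).round())
print("roof edge",((proj(tw([(-.012,.052,.11),(-.012,-.052,.11)],*d))-[270,110])*5.7).round())
E
```

```text
dock [ 0.61555462 -0.02305566  0.0582455 ] 1.709642298772735
yellow (array([0.45457995, 0.13749269, 0.11241242]), np.float64(0.15107472035475666))
orange (array([0.46315606, 0.00403268, 0.08932877]), np.float64(0.24554702834336695))
grey (array([ 0.43761168, -0.13569147,  0.46207468]), np.float64(0.40996146893996865))
red (array([ 0.48750252,  0.32241854, -0.0553318 ]), np.float64(0.9049847463097649))
green (array([ 0.54658089, -0.33443661,  0.04792436]), np.float64(0.8708656329467885))
0.052 1 [[284. 422.]
 [249. 408.]]
0.052 -1 [[284. 422.]
 [313. 403.]]
-0.052 1 [[533. 404.]
 [504. 389.]]
-0.052 -1 [[533. 404.]
 [568. 385.]]
roof edge [[277. 403.]
 [545. 384.]]
```

The dark stubs match a toggle leaning left (ON) on both sides, but the hood hides most of each one, so I'll confirm by feel. I'll sweep only towards +y, which can never switch one off. First I'll check IK and where the wrist camera sits.

```bash
cat > h.py <<'E'
import numpy as np
from plant import robot
DX,DY,DA=0.6156,-0.0231,0.0582
RD=np.array([[np.cos(DA),-np.sin(DA),0],[np.sin(DA),np.cos(DA),0],[0,0,1]])
def dw(p): return RD@np.array(p,float)+[DX,DY,0]
def tilt(deg,s=1):
    t=np.radians(deg); z=np.array([np.cos(t),0,-np.sin(t)]); y=np.array([0,s,0.])
    return RD@np.c_[np.cross(y,z),y,z]
def down(yaw): # closing line y at yaw
    c,s=np.cos(yaw),np.sin(yaw)
    return np.c_[[-c,-s,0],[-s,c,0],[0,0,-1.]]
def tcp(tip,R,l=.173): return np.array(tip)-l*R[:,2]
def dock(p): return RD.T@(np.array(p)-[DX,DY,0])
E
python3 - <<'E'
from h import *
import cv2
c=robot.get_calibration("wrist");Rc=cv2.Rodrigues(c["rvec"])[0];p=-Rc.T@np.ravel(c["tvec"])
Rt=robot.read_orientation();print("cam in tool",Rt.T@(p-robot.read_ee_pos()),"axis",Rt.T@Rc[2])
for s in(1,-1):
  for a in(40,45):
    R=tilt(a,s)
    for q in[(-.07,-.004,.13),(.006,-.004,.053),(.006,.04,.053),(-.07,-.105,.13),(.006,-.105,.053),(.006,-.06,.053)]:
        j=robot.inverse_kinematics(tcp(dw(q),R),R);print(s,a,q,None if j is None else np.round(j,2))
E
```

```text
cam in tool [0.08006856 0.00150146 0.03070189] axis [-3.11751971e-01  5.04106990e-04  9.50163383e-01]
1 40 (-0.07, -0.004, 0.13) None
1 40 (0.006, -0.004, 0.053) [ 0.36  0.48 -0.38  2.35  3.05  0.54 -1.31]
1 40 (0.006, 0.04, 0.053) [ 0.09  0.46 -0.22  2.37  2.96  0.56 -1.37]
1 40 (-0.07, -0.105, 0.13) [ 1.48  0.49 -1.22  2.41  2.98  0.25 -0.84]
1 40 (0.006, -0.105, 0.053) [ 1.36  1.05 -1.25  2.26  2.45  0.57  0.04]
1 40 (0.006, -0.06, 0.053) [ 1.27  1.04 -1.25  2.3   2.47  0.66 -0.06]
1 45 (-0.07, -0.004, 0.13) [ 1.16  0.3  -1.18  2.44  2.5   0.26 -0.71]
1 45 (0.006, -0.004, 0.053) [ 0.94  0.7  -1.03  2.29  2.41  0.53 -0.42]
1 45 (0.006, 0.04, 0.053) [ 0.52  0.51 -0.67  2.31  2.58  0.46 -0.86]
1 45 (-0.07, -0.105, 0.13) [ 1.44  0.42 -1.2   2.37  2.7   0.13 -0.63]
1 45 (0.006, -0.105, 0.053) [ 1.16  0.74 -1.02  2.23  2.48  0.36 -0.28]
1 45 (0.006, -0.06, 0.053) [ 1.07  0.72 -1.02  2.26  2.46  0.43 -0.35]
-1 40 (-0.07, -0.004, 0.13) None
-1 40 (0.006, -0.004, 0.053) [ 0.96  0.77 -1.03  2.33  2.62  0.63  2.6 ]
-1 40 (0.006, 0.04, 0.053) [ 0.85  0.76 -1.03  2.34  2.55  0.71  2.57]
-1 40 (-0.07, -0.105, 0.13) [ 1.48  0.49 -1.22  2.41  2.98  0.25  2.3 ]
-1 40 (0.006, -0.105, 0.053) [ 1.2   0.8  -1.03  2.27  2.75  0.44  2.67]
-1 40 (0.006, -0.06, 0.053) [ 1.1   0.78 -1.03  2.3   2.7   0.53  2.63]
-1 45 (-0.07, -0.004, 0.13) [ 1.16  0.3  -1.18  2.44  2.5   0.26  2.43]
-1 45 (0.006, -0.004, 0.053) [ 0.75  0.57 -0.81  2.3   2.59  0.44  2.43]
-1 45 (0.006, 0.04, 0.053) [ 0.64  0.57 -0.81  2.31  2.49  0.5   2.44]
-1 45 (-0.07, -0.105, 0.13) [ 1.44  0.42 -1.2   2.37  2.7   0.13  2.51]
-1 45 (0.006, -0.105, 0.053) [ 0.98  0.61 -0.81  2.24  2.84  0.29  2.39]
-1 45 (0.006, -0.06, 0.053) [ 0.88  0.59 -0.81  2.27  2.73  0.36  2.41]
```

```bash
cat >> h.py <<'E'
R45=tilt(45,-1)
def tip(): return dock(robot.read_ee_pos()+.173*robot.read_orientation()[:,2])
E
python3 - <<'E'
from h import *
import cv2
robot.gripper_to(0.0)
pre=tcp(dw((-.05,-.004,.109)),R45)
robot.move_pose([.42,0.0,.36],down(DA+np.pi))
print(robot.read_t(),robot.read_joints().round(2) if hasattr(robot.read_joints(),'round') else robot.read_joints())
robot.movel(pre,frame=R45,max_speed=.2)
print(robot.read_t(),tip(),np.round(robot.read_joints(),2),robot.read_wrist_force())
cv2.imwrite("pics/w1.png",robot.capture("wrist"))
E
```

```text
3.2083 [-0.88 -0.05  0.78  2.2   0.05  0.98 -1.64]Traceback (most recent call last):
  File "<stdin>", line 7, in <module>
plant.IKError: the arm cannot follow that straight line within its joint ranges
```

Run:
```python
from h import *
for s in(-1,1):
  for a in(45,):
    R=tilt(a,s)
    for q in[(-.05,-.004,.109),(-.05,-.004,.18),(-.05,-.004,.25),(-.02,-.004,.30),(.0,-.05,.25),(.0,-.1,.25),(.006,-.004,.053)]:
        j=robot.inverse_kinematics(tcp(dw(q),R),R);print(s,a,q,None if j is None else np.round(j,2))
```

```text
-1 45 (-0.05, -0.004, 0.109) [ 0.18  0.2  -0.18  2.44  3.21  0.28  1.57]
-1 45 (-0.05, -0.004, 0.18) [ 0.76  0.06 -0.75  2.38  3.48  0.07  1.31]
-1 45 (-0.05, -0.004, 0.25) [-0.73 -0.22  0.68  2.38  0.6   0.17 -2.06]
-1 45 (-0.02, -0.004, 0.3) [-0.85 -0.27  0.77  2.27  0.56  0.31 -2.  ]
-1 45 (0.0, -0.05, 0.25) [-1.18 -0.18  1.26  2.28  0.21  0.15 -1.56]
-1 45 (0.0, -0.1, 0.25) [-1.27 -0.26  1.43  2.24  0.17  0.17 -1.4 ]
-1 45 (0.006, -0.004, 0.053) [-0.04  0.42  0.04  2.33  3.28  0.4   1.47]
1 45 (-0.05, -0.004, 0.109) [ 1.16  0.5  -1.22  2.4   2.31  0.41 -0.41]
1 45 (-0.05, -0.004, 0.18) [-1.35 -0.19  1.35  2.45  2.11  0.11 -0.37]
1 45 (-0.05, -0.004, 0.25) [-1.1  -0.39  0.98  2.39  1.1   0.32  0.66]
1 45 (-0.02, -0.004, 0.3) [-0.92 -0.29  0.82  2.28  0.64  0.33  1.07]
1 45 (0.0, -0.05, 0.25) [-1.3  -0.33  1.32  2.28  0.89  0.23  0.96]
1 45 (0.0, -0.1, 0.25) [ 1.32  0.14 -1.11  2.16 -0.55  0.19  2.39]
1 45 (0.006, -0.004, 0.053) [ 1.11  0.94 -1.25  2.29  2.27  0.69 -0.08]
```

Run:
```python
from h import *
import cv2
robot.move_j([-.3,-.15,.3,2.4,.05,.1,-1.64]); print(robot.read_t(),tip(),robot.read_orientation()[:,2].round(2))
robot.move_j([.1,-.1,-.1,2.4,3.2,.1,1.57]); print(robot.read_t(),tip(),robot.read_orientation()[:,2].round(2))
pre=tcp(dw((-.05,-.004,.109)),R45)
j=robot.inverse_kinematics(pre,R45);print(np.round(j,2))
robot.move_pose(pre,R45)
print(robot.read_t(),tip(),np.round(robot.read_joints(),2),robot.read_wrist_force())
cv2.imwrite("pics/w1.png",robot.capture("wrist"))
```

```text
4.0583 [-0.05980339 -0.0104782   0.23631768] [ 0.71  0.03 -0.71]
6.7667 [-0.02876605 -0.01440831  0.2614804 ] [ 0.81 -0.   -0.59]
[ 0.04  0.2  -0.04  2.44  3.29  0.29  1.48]
7.425 [-0.0490327  -0.00404885  0.10981525] [ 0.04  0.2  -0.04  2.44  3.29  0.29  1.48] [-0.51822385  0.17376936  0.0662256 ]
```

View pics/w1.png

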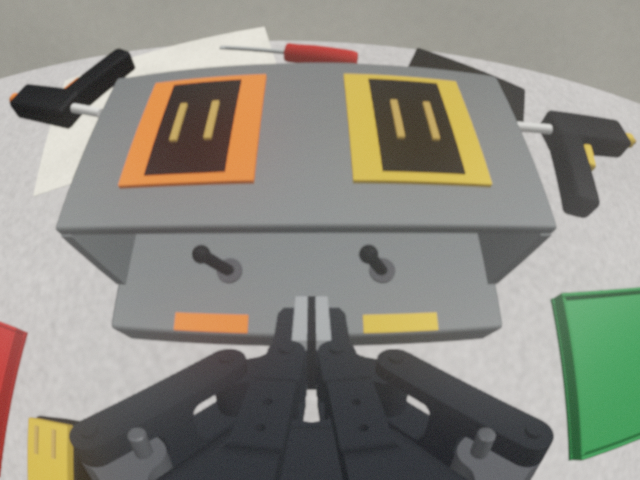

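The wrist view shows both toggles directly. Left: pivot (230,270), ball (200,253). Right: pivot (382,270), ball (368,253). Both lean left, so ON. I'll confirm by feeling towards +y only.

```bash
cat > feel.py <<'E'
from h import *
import sys
def feel(y0,piv):
    robot.movel(tcp(dw((-.05,y0,.109)),R45),frame=R45,max_speed=.15)
    g=robot.movel(tcp(dw((.004,y0,.055)),R45),max_speed=.06,guard=4)
    print("in",g,tip().round(4),robot.read_t())
    if g: return
    robot.hold(.2)
    g=robot.movel(tcp(dw((.004,piv+.01,.055)),R45),max_speed=.03,guard=1.5)
    robot.hold(.1)
    t=tip();print("touch",g,t.round(4),"rel pivot",round(t[1]-piv,4),np.round(robot.read_wrist_force(),2),robot.read_t())
    t[1]-=.006
    robot.movel(tcp(dw(t),R45),max_speed=.06)
    robot.movel(tcp(dw((-.05,t[1],.109)),R45),max_speed=.15)
E
python3 -c "
from feel import *
feel(-.004,.052)"
```

```text
in False [ 0.0039 -0.0041  0.0553] 9.15
touch True [0.0035 0.047  0.0544] rel pivot -0.005 [ 0.83 -0.39  0.46] 10.9917
```

```bash
python3 -c "
from feel import *
feel(-.1,-.052)
j=[-.3,-.15,.3,2.4,.05,.1,-1.64]
import cv2; cv2.imwrite('pics/w2.png',robot.capture('wrist'))
print(tip(),np.round(robot.read_joints(),2),robot.read_t())"
```

```text
in False [ 0.0038 -0.1002  0.0552] 14.425
touch True [ 0.0036 -0.0569  0.0545] rel pivot -0.0049 [ 0.44 -1.1   0.92] 16.0583
[-0.04982784 -0.06264251  0.1085781 ] [ 0.26  0.22 -0.08  2.41  3.68  0.3   1.23] 17.025
```

View pics/w2.png

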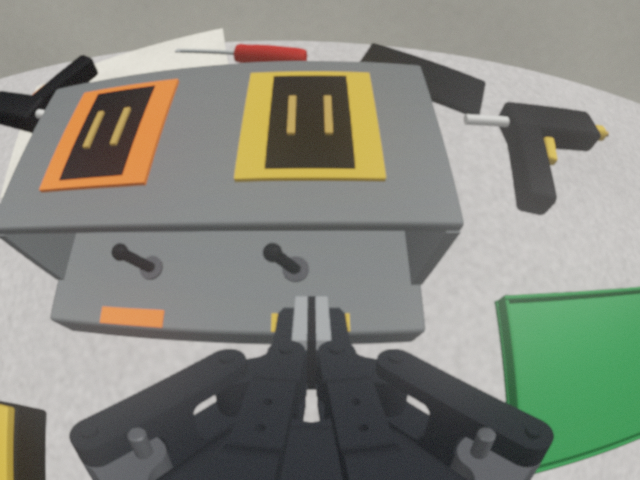

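Both felt touches came past the OFF ball position, 5 mm short of the pivot, which agrees with ON. The second picture still shows both leaning left: balls at (120,252) and (272,252), pivots at (150,267) and (295,269). Both packs therefore go in the red tray, starting with yellow.

```bash
cat > pick.py <<'E'
from h import *
import cv2
TX,TY,TA=.4875,.3224,-.0553
def best(p,yaw):
    c=[]
    for k in(0,np.pi):
        j=robot.inverse_kinematics(p,down(yaw+k))
        if j is not None: c.append((np.abs(np.array(j)-robot.read_joints()).max(),k))
    return down(yaw+min(c)[1])
def pick(x,y,yaw,h=.030):
    R=best([x,y,.30],yaw)
    robot.move_pose([x,y,.30],R)
    robot.gripper_to(.8)
    g=robot.movel([x,y,.155+h],max_speed=.15,guard=8);print("down",g,robot.read_ee_pos().round(4))
    robot.gripper_to(0.);print("width",robot.read_grip_width(),robot.read_t())
    robot.movel([x,y,.29],max_speed=.2);print("lift",robot.read_grip_width(),np.round(robot.read_wrist_force(),2),robot.read_t())
def place(dy,h=.030):
    x,y=TX-np.sin(TA)*dy,TY+np.cos(TA)*dy
    yaw=TA if robot.read_orientation()[0,0]<0 else TA+np.pi
    robot.movel([x,y,.29],frame=down(yaw),max_speed=.25)
    g=robot.movel([x,y,.155+h+.005],max_speed=.1,guard=6);print("place",g,robot.read_ee_pos().round(4),robot.read_grip_width())
    robot.gripper_to(.68)
    robot.movel([x,y,.29],max_speed=.2);print(robot.read_t())
E
python3 - <<'E'
from pick import *
robot.move_j([.1,-.1,-.1,2.4,3.2,.1,1.57]);robot.move_j([-.3,-.15,.3,2.4,.05,.1,-1.64])
print(robot.read_t())
pick(.4546,.1375,.112)
cv2.imwrite("pics/w3.png",robot.capture("wrist"))
E
```

```text
20.4167
down False [0.4551 0.1378 0.1856]
width 0.4574023357587308 23.25
lift 0.4606791328363469 [ 0.34 -0.09 -2.11] 23.925
```

View pics/w3.png

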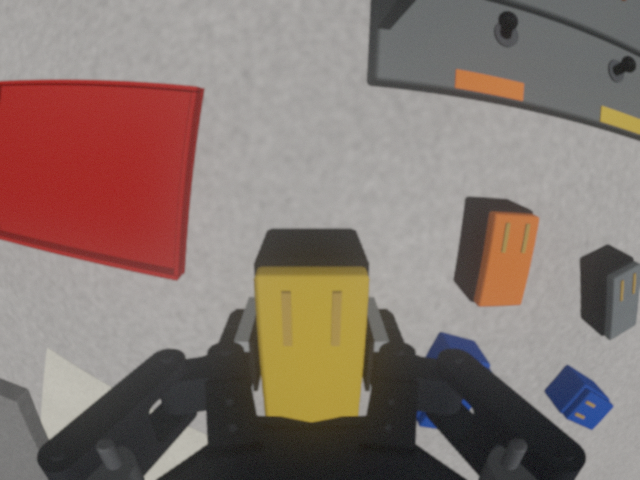

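The yellow pack is held squarely at (310,340). Placing it now, then orange.

Run:
```python
from pick import *
place(.04)
pick(.4632,.0040,.0893)
if robot.read_grip_width()>.4:
    place(-.042)
cv2.imwrite("pics/w4.png",robot.capture("wrist"))
cv2.imwrite("pics/top4.png",robot.capture("top"))
a=cv2.imread("pics/top4.png")[170:330,120:330];cv2.imwrite("pics/top4c.png",cv2.resize(a,None,fx=3.7,fy=3.7,interpolation=cv2.INTER_CUBIC))
```

```text
place True [0.4891 0.3619 0.1904] 0.45515743209666853
26.9667
down False [0.4638 0.0041 0.1856]
width 0.4549748552123626 29.8583
lift 0.45979889799244067 [-0.49 -0.68 -2.15] 30.5333
place True [0.4844 0.28   0.1904] 0.46077127340146257
33.725
```

View pics/w4.png

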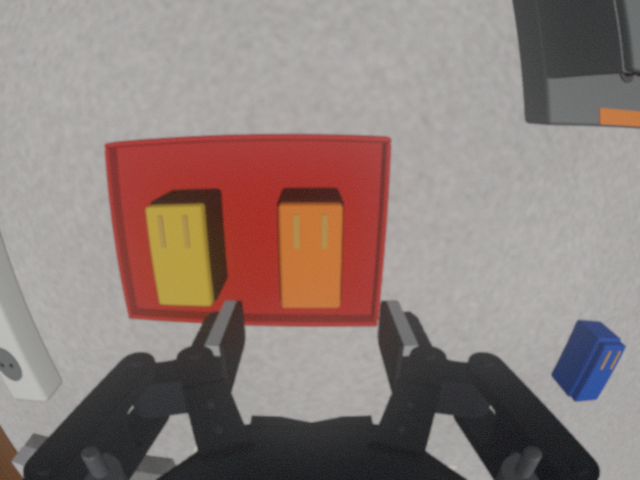

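Both packs stand upright inside the red tray, yellow at (180,255) and orange at (310,255), and the gripper is clear. Handing in.

```bash
python3 -c "
from plant import robot
robot.hold(.3);print(robot.read_t(),robot.read_wrist_force());robot.sign_off()"
```

```text
34.125 [ 0.09285811 -0.13173328 -0.06708707]
the job is handed in; nothing more can be done
```

I found both toggles already on, so I left them as they were and stood the orange and yellow packs side by side in the red tray. I handed the job in at about 34 s of the 69 s allowed; it reports no verdict.

- **Toggles:** I swept the fingers under the hood towards +y only, which cannot switch a toggle off. On each side they passed the off-ball position and touched about 5 mm short of the pivot, where I had expected about 13 mm for on. The fingertips seem thinner than I assumed, and off would have touched much earlier still. Wrist pictures before and after feeling show both leaning left.
- **Packs:** the last wrist picture shows both upright inside the red tray, about 40 mm either side of its centre, with the gripper clear. The wrist force was near zero.
- **Other items:** no arm motion touched anything else. I did not measure the grey pack or the other items again at the end.
- **Disagreements:** my dock fit had up to 1.7 pixels of error (about 4 mm). One early straight-line move was refused as unreachable, so I used joint moves instead.

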